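# Load and tension a thin-section bonding press

### The job

Slide the specimen carrier on the little bonding press fully home against its stop screw, feeling for the stop and pressing firmly but gently, then turn the knob clockwise until the spring-load needle on the dial gauge points at the set mark on its rim. Do not tighten far past the mark, which would crack the glass, do not touch the gauge and the pressing head or disturb the things standing around, and let go of the press.

Things in the scene. Friction and masses are not known exactly. Their poses are not given: they have to be found in the camera images.
- press: Bonding press, fixed: grey base 220 x 156 mm, 14 mm high, two columns 120 mm apart, bridge 36 mm along x, 150 mm along y, 74 to 90 mm above the bench. Origin on the bench under the spindle axis (the knob's axis); x runs along the carrier's way in, towards the stop, z up. Two guide rails on it, 9 mm high, 62 mm apart. Head and foot hang below the bridge, the knob stands on top.
- press_stop: Adjustable stop: steel bracket 12 x 44 x 18 mm with a locked, lying set screw (8 mm diameter) whose tip the carrier's nose meets. Origin at the foot of the bracket's face towards the robot, 55 mm beyond the knob's axis, axes as the press. The screw stands 12 to 32 mm out of this face: how far is not given and must be felt. More than 10 N on it is ramming.
- carrier: Loose aluminium plate 130 x 60 x 7 mm, 0.14 to 0.22 kg, on the press base between the rails with 1 mm play each side, drawn out 14 to 54 mm short of its stop at the start. Origin at the centre of its underside, x towards the nose. It carries a rock chip under a glass slide (48 x 28 mm, top 18 mm above the carrier's underside, centre 31 mm from the origin towards the nose), fixed in it.
- carrier_nose (a point): Middle of the carrier's nose, its end face towards the stop. Home: touching the tip of the stop screw. It needs about 1 to 2 N to slide; the stop is felt as a clear rise above that. Some 5 to 8 N at the tab seats it well; about a third of it is lost in the slide-way.
- carrier_tab (a point): Centre of the carrier's upright pull tab at its outer end: 34 mm wide along the carrier's y, 7 mm thick along x, standing from 7 to 43 mm above the carrier's underside; the point is 30 mm above that underside (44 mm above the bench). Push its outer face, or grip it. Home, it is 83 to 104 mm from the knob's axis.
- knob_grip (a point): On the knob's axis at the height to grip, 121 mm above the bench. The knob is a black bar grip 50 mm long (along the point's x, which turns with it), 12 mm thick (along its y), from 98 to 130 mm above the bench, on a short hub of 28 mm diameter; below the hub the bridge's top is at 90 mm. The spindle end, 11 mm thick, stands up to 20 mm out of its top. The knob stays at its height.
- press_knob (a joint): Angle of the knob in rad, growing clockwise seen from above. It is stiff (0.05 N m) and stays where left. Each rad lowers the head with foot and gauge by 1.91 mm. Free travel before the foot meets the glass: 0.7 to 1.9 rad, not known beforehand; then 1.5 to 2.4 rad more to the mark.
- press_foot: Round sprung presser foot, 22 mm in diameter, under the head on the spindle axis; origin at the centre of its underside. Once on the glass it is pushed up into the head against a spring of 2.5 N per mm (0.4 N weight of its own). The slide cracks at 16 N.
- press_head: The head: a crosshead plate 40 x 44 x 10 mm under the bridge with the dial gauge on its arm (the foot hangs from it too); origin at the centre of the plate's underside, on the spindle axis, axes as the press. The dial gauge is 76 mm in diameter, face up, centred 68 mm beyond the knob's axis (press +x); its face is at most 83 mm above the bench (rim and mark 86 mm) and goes down with the head. White face, black needle.
- gauge_needle (a joint): Needle angle in rad, clockwise seen from above; 0 with the spring slack, pointing to the bridge (press -x). 0.5 rad per mm of spring compression, that is about 0.95 rad of needle per rad of knob once the foot is on the glass.
- needle_tip (a point): Tip of the needle, 28 mm from the dial's centre.
- set_mark (a point): Inner end of the set mark, a small black tab on the steel bezel ring that reaches in over the dial's edge, 28 mm from the dial's centre. When the needle is on the mark this point and the needle tip coincide.
- gauge_bezel (a joint): Angle of the set mark in rad, counted like the needle's: the needle is on the mark when both angles are equal.
- resin_bottle: Amber bottle, 48 mm in diameter, 85 mm high, beside the press. Leave alone.
- slide_box: Open grey box of slides, 85 x 100 mm, 46 mm high with the slides, beside the press. Leave alone.
- brush: Small brush with a wooden handle, 150 mm, lying beside the press. Leave alone.
Mind the look-alikes: they are no part of the job. There is more than one size of the carrier; the job needs the smallest.

How it is judged:
On the way, in this order (a step that is already met when the one before it is completed fails the run):
1. the carrier is pushed home: its nose within 2 mm of the stop screw's tip and pressing on it with more than 1 N (x of stop_screw_c0 in the frame of carrier_nose below 0.004 m and contact force between carrier and press_stop above 1 N), for 0.02 s.
2. the needle tip is within 5 mm of the set mark, with the carrier still home (distance between needle_tip and set_mark below 0.005 m and x of stop_screw_c0 in the frame of carrier_nose below 0.004 m), for 0.2 s.
At the end, for the whole second after the job is handed in: The carrier's nose is within 2 mm of the stop screw's tip and at rest, the foot presses on the glass slide (more than 4 N), and the needle tip stands within 5 mm of the set mark, the knob at rest and let go (all of step 2 and contact force between press_foot and carrier above 4 N and linear speed of carrier below 0.01 m/s and velocity of joint press_knob between -0.05 and 0.05 rad/s); the robot touches nothing.
It fails at once if the foot loads the glass slide with more than 16 N (it cracks) (contact force between press_foot and carrier above 16 N).
It fails at once if the carrier is rammed against the stop with more than 10 N (contact force between carrier and press_stop above 10 N).
It fails at once if the gauge or the head that carries it is touched (more than 1 N) (contact force between any of the fingers, the arm and press_head above 1 N).
It fails at once if a bystander is moved more than 20 mm (distance of any of resin_bottle, slide_box, brush from where it was at the start of the episode above 0.02 m).
It also fails if it takes over 72 s, if anything falls off the work surface, if the arm or the gripper's body presses on something with over 40 N, if the wrist force passes 120 N, or if a joint passes its speed limit or range.

### The arm

A 6-joint arm with a two-finger parallel gripper is mounted at the origin on the work surface. World frame = base frame: x ahead of the robot, y to its left, z up, the work surface at z = 0. Lengths are in m, angles in rad, forces in N, time in s.
With the tool pointing down it reaches from about 0.325 to 0.875 m from the base axis. Payload 4.4 kg.
Tool frame: the origin (TCP) lies at the very end of the fingers, on their centre line; the grasp point (between the pads) lies 19 mm behind it; z points along the fingers, x is the direction in which the jaws open and shut, and the axes are right-handed (so a half turn about z gives the same grasp; the last joint's range is limited). The gripper opens to 85 mm and grips with 20 to 120 N. Pads are 22 mm wide; open, the fingers measure 114 mm over their backs; the gripper's body (76 mm by 85 mm) begins 54 mm behind the grasp point. The pads swing forward as they close: fully open they stand 13 mm farther back than shut.
Start: joints at [-1.415, 0.207, 1.542, -0, 1.393, -0.15], TCP at [0.173, -0.548, 0.231] pointing down, gripper open.
Joint ranges: [-2.73, 2.73], [-0.86, 2.22], [0.23, 2.46], [-1.11, 4.25], [0.08, 2.63], [-2.82, 2.82]. Speed limits (rad/s): [2.79, 2.79, 3.14, 3.14, 3.14, 3.14].

### API

Orientations are given as a unit quaternion [x, y, z, w].
In Python, from plant import sensors, vision, robot gives the robot as it stands. The module is installed in compiled form; this text tells all that it offers.
- The arm moves only by the shell command python3 -m inch 'ROWS'. ROWS is JSON, one flat list of numbers, 7 for each row, row after row: the opening, from 0 (shut) to 1 (fully open), then the shift along the tool's x, y, z in m, then the turn, a rotation vector about the tool's x, y, z in rad. In form: [fingers, dx, dy, dz, ax, ay, az, fingers, dx, dy, dz, ax, ay, az, ...]. A call has 1 to 8 rows; each row is the pose to reach, as a shift and turn from the pose commanded when the call began, along the tool's axes at that moment; what a row does not reach only later rows make up. A row lasts 1/12 s, in which the tool goes at most 41.7 mm and 7.16 degrees, less where a joint would pass 70% of its speed; a pose out of reach is approached as far as the arm can. A call with a gripper value outside its range is refused whole. The fingers move at their own pace and stop on an object; the grip force is fixed at half the most. Time passes only in rows, so rows that repeat a pose let the fingers close. It gives the time, the measured TCP pose, the force and the opening at its end, in the units of the state.
- sensors.get_obs(): the state, without advancing time (a new reading comes with each control period).
- vision.camera(name): name is "scene" or "top" or "wrist"; returns (picture, depth): 384x512x3 uint8, red, green, blue; 384x512 float32, m along the optical axis (not along the pixel's ray), 0 where there is no reading.
- vision.calibration(name): a dict with "mtx" (3x3 intrinsics, pixels), "camera_from_world" (4x4, takes a point from world to camera coordinates). Camera axes: x right, y down, z forward; pixel columns grow to the right and rows downward; lengths in m; the calibration is good to about 2 mm. A picture is of the moment at which its call begins: read the wrist's pose just before it. calibration takes no time and is no camera call; for the wrist camera it gives the pose at the moment of the call.
- robot.close_job(): hands the job in, once; it reports no verdict.
Trained networks look in the newest picture that a camera, given by its name, has taken for a name from the list of things; names that differ only in an ending like _2 or _b are one class to them, and where a whole thing is asked for, a point or a joint stands for the part that bears it (a point fixed in the world has none). Each returns a list of dicts, best first, with "conf" (0 to 1); they miss things now and then, are a little off and sometimes report something else, mostly with a low value. They report only what shows in the picture. A call takes as long as a camera call. They do not tell look-alikes from the thing itself.
- vision.recognise(camera, name): "extent" ([left, top, right, bottom] in pixels, round what is visible of it).
- vision.trace(camera, name): "mask" (384x512 bool, what is visible of it) and "extent" ([left, top, right, bottom] in pixels, round what is visible of it).
- vision.spot_point(camera, name): "point" ([column, row] in pixels: a listed point, or the origin of a listed thing).
The state is a dict: "time": time; "joint_pos": joint angles; "joint_velocities": joint speeds; "joint_torque": joint torques, N m; "tool_pos": TCP position; "ee_rot": TCP orientation; "ft_force": force on the tool from outside, world axes, zero at the start; "wrist_torque": the same for the moment, N m; "finger_gap": finger opening in m.
Only numpy, scipy, OpenCV 4.12 (cv2) and the standard library are available. Lean on these libraries where they do the work, as an engineer would, in place of code of your own. Each camera call takes 0.05 s, during which the arm holds its last target.

## Working session

There is one attempt and no reset: what is moved stays moved. The work goes in short steps, Python scripts to look and compute and a shell command to move; the robot and the scene stay as the last step left them, time stands still between calls to the robot, and variables do not carry over. Pictures are saved under pics/ and viewed, and the job is handed in when it is done.

```bash
mkdir -p pics; ls; python3 - <<'E'
from plant import sensors, vision, robot
import cv2
print(sensors.get_obs())
for c in ["scene","top","wrist"]:
    p,d=vision.camera(c); cv2.imwrite(f"pics/{c}0.png",p[:,:,::-1]); 
    import numpy as np; np.save(f"pics/{c}0d.npy",d)
    print(c,vision.calibration(c))
    for n in ["press","press_stop","carrier","knob_grip","carrier_tab","set_mark","needle_tip","carrier_nose"]:
        if c=="wrist": break
        print(n,[(np.round(r["point"],1).tolist(),round(r["conf"],2)) for r in vision.spot_point(c,n)[:3]])
print(sensors.get_obs()["time"])
E
```

```text
pics
{'time': 0.0, 'joint_pos': array([-1.41551164e+00,  2.07402736e-01,  1.54299249e+00, -2.39241460e-05,
        1.39348690e+00, -1.50509155e-01]), 'joint_velocities': array([ 2.75910656e-04,  4.66365750e-04, -4.49048389e-04, -4.00673157e-05,
       -6.58998256e-04, -3.26159971e-05]), 'joint_torque': array([-7.33607249e-04, -3.83036613e+01, -2.91597480e+01, -2.21856235e-04,
        1.05236584e-02,  4.89653704e-07]), 'tool_pos': array([ 0.17296046, -0.54756249,  0.23011729]), 'ee_rot': array([ 8.06552114e-01, -5.91161887e-01, -8.19685832e-04, -7.99172053e-04]), 'ft_force': array([0.39175615, 0.41482563, 0.10649663]), 'wrist_torque': array([-0.00382024,  0.0090352 ,  0.05070506]), 'finger_gap': 0.0853951537829138}
scene {'mtx': array([[417.61242791,   0.        , 256.01437966],
       [  0.        , 417.61242791, 184.39484647],
       [  0.        ,   0.        ,   1.        ]]), 'camera_from_world': array([[ 0.30490261,  0.95221107,  0.01812387, -0.23582539],
       [ 0.52694145, -0.15281629, -0.83605017, -0.1859873 ],
       [-0.79332661,  0.2644641 , -0.54835357,  1.41193321],
   
[... 1061 characters left out ...]
er_tab [([318.2, 278.8], 0.75), ([249.1, 253.5], 0.58), ([286.7, 204.2], 0.56)]
set_mark [([280.6, 165.7], 0.69), ([266.1, 133.4], 0.47)]
needle_tip [([227.3, 188.3], 0.53)]
carrier_nose [([198.6, 233.6], 0.87), ([280.4, 159.1], 0.81), ([334.4, 219.2], 0.71)]
wrist {'mtx': array([[342.08278365,   0.        , 256.67784112],
       [  0.        , 342.08278365, 187.78238802],
       [  0.        ,   0.        ,   1.        ]]), 'camera_from_world': array([[ 0.30191476, -0.95333423,  0.00114794, -0.57410808],
       [-0.90137388, -0.28506673,  0.32597865, -0.04297862],
       [-0.31043936, -0.09945249, -0.94537644,  0.37999798],
       [ 0.        ,  0.        ,  0.        ,  1.        ]])}
0.95
```

View pics/scene0.png

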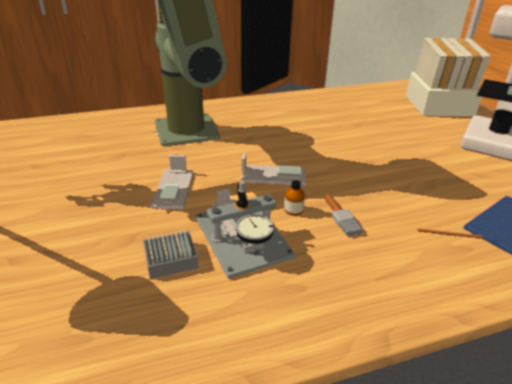

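View pics/top0.png

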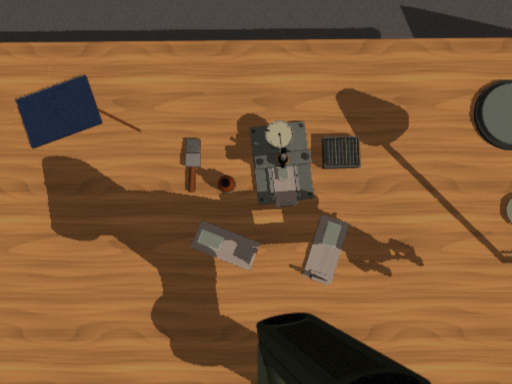

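```bash
cat > h.py <<'E'
import numpy as np, cv2
from plant import sensors, vision, robot
def ray(cam,px,z,cal=None):
    c=cal or vision.calibration(cam); M=c["camera_from_world"];R=M[:3,:3];t=M[:3,3]
    o=-R.T@t; d=R.T@np.linalg.solve(c["mtx"],[px[0],px[1],1.])
    return o+d*(z-o[2])/d[2]
def proj(cam,P,cal=None):
    c=cal or vision.calibration(cam); M=c["camera_from_world"]
    q=c["mtx"]@(M[:3,:3]@np.asarray(P,float)+M[:3,3]); return q[:2]/q[2]
def save(cam,name,roi=None,s=1):
    p,d=vision.camera(cam); im=p[:,:,::-1]
    if roi: im=im[roi[1]:roi[3],roi[0]:roi[2]]
    cv2.imwrite(f"pics/{name}.png",cv2.resize(im,None,fx=s,fy=s,interpolation=cv2.INTER_CUBIC)); return p,d
E
python3 - <<'E'
from h import *
im=cv2.imread("pics/top0.png")[110:215,235:335]
cv2.imwrite("pics/top0z.png",cv2.resize(im,None,fx=5.5,fy=5.5,interpolation=cv2.INTER_CUBIC))
im=cv2.imread("pics/scene0.png")[145:285,150:320]
cv2.imwrite("pics/scene0z.png",cv2.resize(im,None,fx=4,fy=4,interpolation=cv2.INTER_CUBIC))
p,_=vision.camera("top")
for n in ["press","press_knob","gauge_needle","press_head","carrier"]:
    for r in vision.trace("top",n)[:3]:
        m=r["mask"].astype(np.uint8); c=cv2.minAreaRect(cv2.findNonZero(m)); print(n,round(r["conf"],2),np.round(r["extent"]),np.round(c[0],1),np.round(c[1],1),c[2])
E
```

```text
press 0.97 [251. 118. 315. 206.] [282.3 160.4] [82.2 58. ] 83.2901611328125
press 0.26 [271. 165. 298. 210.] [284.5 186.4] [39.3 22.1] 83.2901611328125
press_knob 0.26 [219. 174. 236. 195.] [226.8 183.8] [17.7 17. ] 45.0
press_head 0.71 [265. 121. 293. 168.] [282.1 141.6] [46.6 28.8] 70.97439575195312
carrier 0.74 [192. 222. 257. 270.] [225.1 244.7] [64.1 29.7] 20.95577621459961
carrier 0.74 [304. 212. 349. 285.] [325.5 249.1] [29.8 64.8] 17.35402488708496
carrier 0.63 [273. 166. 301. 207.] [284.6 185.6] [39.8 22. ] 82.56858825683594
```

```bash
python3 -c "
from h import *
print(ray('top',(283.7,157),0.121), ray('top',(281.2,163.7),0),ray('scene',(239.9,194.3),.121),ray('scene',(222.8,194.4),.044),ray('top',(286.7,204.2),.044))"
```

```text
[0.58500628 0.02262654 0.121     ] [0.58397159 0.02423371 0.        ] [0.59059794 0.02048498 0.121     ] [0.472094   0.01078349 0.044     ] [0.46752879 0.01229729 0.044     ]
```

View pics/top0z.png

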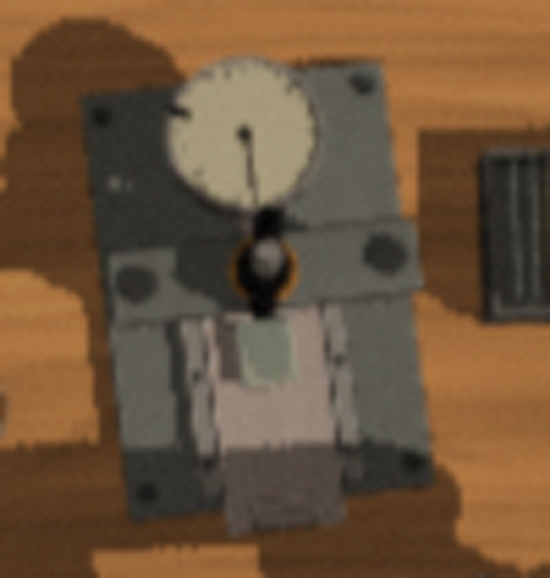

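View pics/scene0z.png

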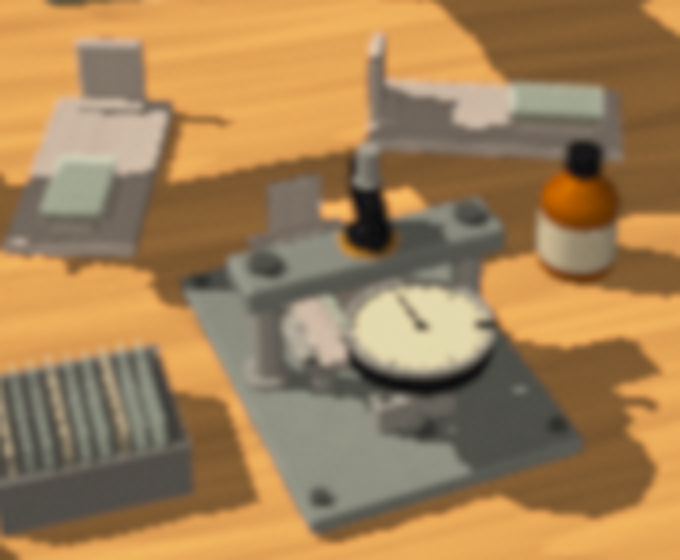

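```bash
python3 - <<'E'
from h import *
zs=5.5
T=[(85,98),(380,62),(432,483),(130,518)]
W=np.array([ray("top",(235+a/zs,110+b/zs),.014) for a,b in T]); print(W.round(4)[:,:2])
for i,j in [(3,0),(2,1),(1,0),(2,3)]:
    d=W[j]-W[i]; print(np.linalg.norm(d),np.degrees(np.arctan2(d[1],d[0])))
print("centre",W.mean(0))
S=[(315,530),(582,440),(185,280)]
for a,b in S: print(ray("scene",(150+a/4,145+b/4),.014))
# bridge corners z .09
B=[(108,262),(413,218),(423,290),(115,325)]
Wb=np.array([ray("top",(235+a/zs,110+b/zs),.09) for a,b in B]);print(Wb.round(4),Wb.mean(0))
for i,j in [(3,0),(2,1),(1,0),(2,3)]:
    d=Wb[j]-Wb[i]; print(np.linalg.norm(d),np.degrees(np.arctan2(d[1],d[0])))
# dial
print("dial",ray("top",(235+244/zs,110+133/zs),.083),"mark",ray("top",(235+185/zs,110+114/zs),.085),"needle",ray("top",(235+252/zs,110+195/zs),.085))
print("tab",ray("top",(235+232/zs,110+525/zs),.057),ray("top",(235+343/zs,110+515/zs),.057))
E
```

```text
[[ 0.6846  0.1103]
 [ 0.702  -0.0408]
 [ 0.4861 -0.0639]
 [ 0.4694  0.0885]]
0.21630863341606588 5.775186870204802
0.21716080431806228 6.088952656760399
0.15213104941807987 96.57599352473251
0.1533107314652739 96.25255208095884
centre [0.58550542 0.02353156 0.014     ]
[ 0.71426378 -0.03805539  0.014     ]
[0.6921515  0.11366239 0.014     ]
[ 0.49586168 -0.06088933  0.014     ]
[[ 0.5885  0.0976  0.09  ]
 [ 0.6086 -0.0484  0.09  ]
 [ 0.5739 -0.0526  0.09  ]
 [ 0.5582  0.0944  0.09  ]] [0.58230222 0.02274607 0.09      ]
0.030520100889626613 5.986968099118127
0.03499020373996944 6.919163419358654
0.14734294372215392 97.84814513708204
0.14783482064615536 96.11096055615744
dial [0.65190104 0.03170221 0.083     ] mark [0.66102774 0.0601369  0.085     ] needle [0.62124345 0.02823102 0.085     ]
tab [0.46376424 0.03847689 0.057     ] [ 0.46829382 -0.0155606   0.057     ]
```

```bash
python3 -m inch '[0,-0.30,-0.27,0,0,0,-0.9, 0,-0.30,-0.27,0,0,0,-0.9, 0,-0.30,-0.27,0,0,0,-0.9, 0,-0.30,-0.27,0,0,0,-0.9, 0,-0.30,-0.27,0,0,0,-0.9, 0,-0.30,-0.27,0,0,0,-0.9, 0,-0.30,-0.27,0,0,0,-0.9, 0,-0.30,-0.27,0,0,0,-0.9]'; cat >> h.py <<'E'
from scipy.spatial.transform import Rotation as Ro
O=np.array([0.584,0.023]); YAW=0.108
def pp(a,b,z):  # press coords->world
    c,s=np.cos(YAW),np.sin(YAW); return np.array([O[0]+c*a-s*b,O[1]+s*a+c*b,z])
def delta(P,yaw):  # toolx yaw, tool down
    o=sensors.get_obs(); R=Ro.from_quat(o["ee_rot"])
    Rt=Ro.from_matrix(np.array([[np.cos(yaw),np.sin(yaw),0],[np.sin(yaw),-np.cos(yaw),0],[0,0,-1.]]))
    print("t",round(o["time"],2),"tcp",o["tool_pos"].round(4),"j",o["joint_pos"].round(2),"F",o["ft_force"].round(2))
    print("shift",R.inv().apply(np.asarray(P)-o["tool_pos"]).round(4),"rot",(R.inv()*Rt).as_rotvec().round(4))
E
python3 -c "
from h import *
delta(pp(-.165,0,.2),YAW+np.pi/2)"
```

```text
time: 1.92
tool_pos: [0.3115, -0.2431, 0.2315]
ee_rot: [0.984, -0.18, 0.0, 0.0]
ft_force: [1.3, -0.6, -0.4]
finger_gap: -0.0003
t 1.92 tcp [ 0.3115 -0.2431  0.2315] j [-0.88 -0.2   1.95  0.    1.39 -0.52] F [ 1.33 -0.63 -0.42]
shift [ 0.0136 -0.2707  0.0315] rot [ 1.2000e-03 -3.0000e-04 -2.0401e+00]
```

```bash
python3 -m inch '[0,0.014,-0.271,0.03,0,0,-1.0, 0,0.014,-0.271,0.03,0,0,-1.0, 0,0.014,-0.271,0.03,0,0,-1.0, 0,0.014,-0.271,0.03,0,0,-1.0, 0,0.014,-0.271,0.03,0,0,-1.0, 0,0.014,-0.271,0.03,0,0,-1.0, 0,0.014,-0.271,0.03,0,0,-1.0, 0,0.014,-0.271,0.03,0,0,-1.0]'; python3 -m inch '[0,0,0,0,0,0,-1.04, 0,0,0,0,0,0,-1.04, 0,0,0,0,0,0,-1.04, 0,0,0,0,0,0,-1.04, 0,0,0,0,0,0,-1.04, 0,0,0,0,0,0,-1.04, 0,0,0,0,0,0,-1.04, 0,0,0,0,0,0,-1.04]'
python3 -c "
from h import *
delta(pp(-.165,0,.2),YAW+np.pi/2)
save('wrist','w1'); save('top','t1',(150,50,450,275),2.5)
for n in ['carrier_tab','knob_grip']:
    for c in ['wrist','top']:
        if n=='carrier_tab':print(c,n,[(np.round(r['point'],1).tolist(),round(r['conf'],2),ray(c,r['point'],.044).round(4)) for r in vision.spot_point(c,n)[:3]])
        else:print(c,n,[(np.round(r['point'],1).tolist(),round(r['conf'],2),ray(c,r['point'],.121).round(4)) for r in vision.spot_point(c,n)[:3]])
"
```

```text
time: 2.58
tool_pos: [0.4217, 0.0072, 0.2009]
ee_rot: [0.948, 0.318, 0.0, -0.001]
ft_force: [-0.5, -1.1, -0.0]
finger_gap: 0.0002
time: 3.25
tool_pos: [0.421, 0.0032, 0.2015]
ee_rot: [0.682, 0.732, 0.0, 0.0]
ft_force: [-0.1, 0.8, 1.2]
finger_gap: -0.0002
t 3.25 tcp [0.421  0.0032 0.2015] j [-0.2  -0.1   1.93 -0.    1.31 -1.84] F [-0.05  0.81  1.17]
shift [ 0.0021 -0.0009  0.0015] rot [ 0.0004  0.0001 -0.0376]
wrist carrier_tab [([263.1, 216.8], 0.97, array([0.4686, 0.0133, 0.044 ])), ([388.2, 68.5], 0.77, array([0.3287, 0.1076, 0.044 ]))]
top carrier_tab [([318.7, 279.8], 0.9, array([ 0.2655, -0.0706,  0.044 ])), ([250.9, 257.9], 0.76, array([0.3242, 0.1098, 0.044 ])), ([285.9, 201.7], 0.66, array([0.4743, 0.0144, 0.044 ]))]
wrist knob_grip [([272.2, 382.0], 0.49, array([0.5882, 0.0281, 0.121 ]))]
top knob_grip [([284.1, 157.0], 0.58, array([0.585 , 0.0216, 0.121 ]))]
```

View pics/w1.png

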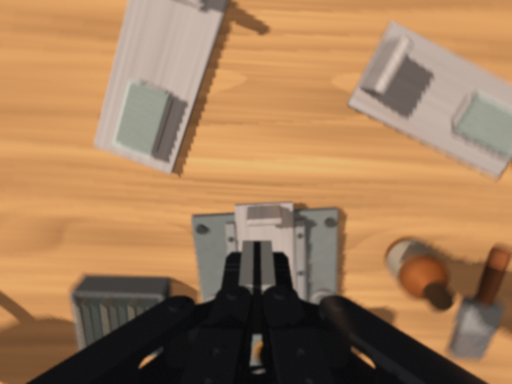

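View pics/t1.png

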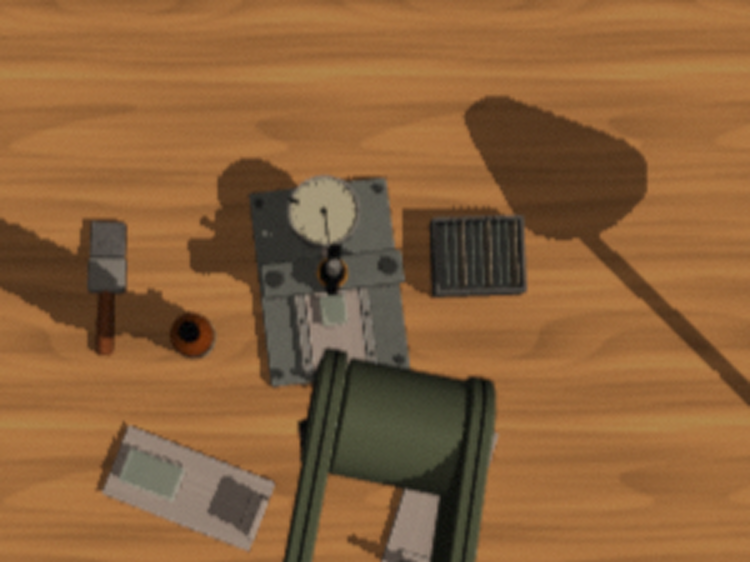

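```bash
python3 -m inch '[0,0.002,-0.001,0.167,0,0,-0.037, 0,0.002,-0.001,0.167,0,0,-0.037, 0,0.002,-0.001,0.167,0,0,-0.037, 0,0.002,-0.001,0.167,0,0,-0.037, 0,0.002,-0.001,0.167,0,0,-0.037, 0,0.002,-0.001,0.167,0,0,-0.037, 0,0.002,-0.001,0.167,0,0,-0.037]'
python3 -m inch '[0,0,0.006,0,0,0,0, 0,0,0.012,0,0,0,0, 0,0,0.018,0,0,0,0, 0,0,0.022,0,0,0,0, 0,0,0.022,0,0,0,0]'
python3 -c "
from h import *
delta(pp(-.129,0,.034),YAW+np.pi/2)
save('scene','s2',(130,120,330,270),4);save('wrist','w2')"
```

```text
time: 4.13
tool_pos: [0.4216, 0.0048, 0.0361]
ee_rot: [0.671, 0.742, 0.001, 0.001]
ft_force: [1.2, 0.5, 0.6]
finger_gap: 0.0
time: 4.55
tool_pos: [0.4443, 0.0072, 0.0358]
ee_rot: [0.67, 0.742, 0.001, 0.002]
ft_force: [0.1, 0.2, -0.2]
finger_gap: 0.0001
t 4.55 tcp [0.4443 0.0072 0.0358] j [-0.18  0.21  2.01  0.    0.92 -1.85] F [ 0.12  0.23 -0.2 ]
shift [0.0008 0.0116 0.0019] rot [ 0.0042  0.0011 -0.0066]
```

View pics/s2.png

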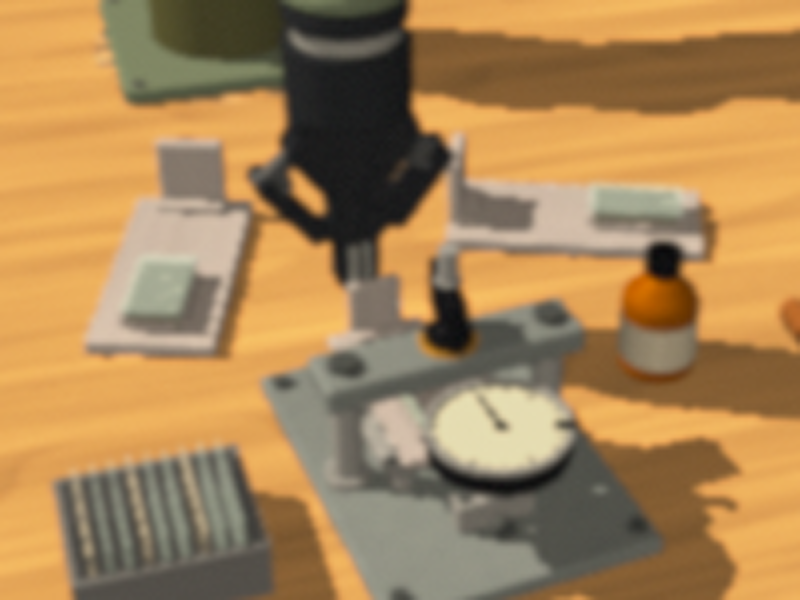

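View pics/w2.png

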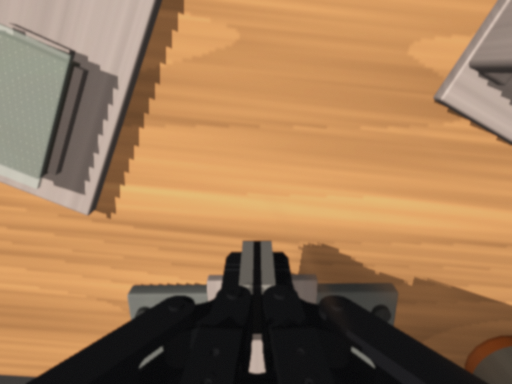

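```bash
for i in 1; do python3 -m inch '[0,0,0.002,0,0,0,0, 0,0,0.004,0,0,0,0, 0,0,0.006,0,0,0,0]'; python3 -m inch '[0,0,0.002,0,0,0,0, 0,0,0.003,0,0,0,0]'; python3 -m inch '[0,0,0.001,0,0,0,0, 0,0,0.002,0,0,0,0]';  python3 -m inch '[0,0,0.001,0,0,0,0, 0,0,0.002,0,0,0,0]'; python3 -m inch '[0,0,0.001,0,0,0,0, 0,0,0.002,0,0,0,0]'; python3 -m inch '[0,0,0.001,0,0,0,0, 0,0,0.002,0,0,0,0]'; done
```

```text
time: 4.9
tool_pos: [0.4475, 0.008, 0.0341]
ee_rot: [0.67, 0.742, -0.0, -0.0]
ft_force: [-0.0, -0.2, 0.5]
finger_gap: -0.0002
time: 5.07
tool_pos: [0.451, 0.0083, 0.0342]
ee_rot: [0.67, 0.742, 0.0, 0.0]
ft_force: [-0.1, 0.8, -0.1]
finger_gap: 0.0001
time: 5.23
tool_pos: [0.4527, 0.0085, 0.0342]
ee_rot: [0.67, 0.742, -0.0, -0.0]
ft_force: [-0.6, -0.0, -0.0]
finger_gap: -0.0001
time: 5.4
tool_pos: [0.4547, 0.0087, 0.0343]
ee_rot: [0.67, 0.742, -0.0, -0.0]
ft_force: [0.5, 0.5, 1.0]
finger_gap: -0.0001
time: 5.57
tool_pos: [0.4559, 0.0089, 0.0341]
ee_rot: [0.67, 0.742, -0.001, -0.001]
ft_force: [-2.0, 0.1, 2.4]
finger_gap: -0.0001
time: 5.73
tool_pos: [0.4584, 0.0092, 0.0341]
ee_rot: [0.67, 0.742, -0.0, -0.0]
ft_force: [-1.5, -0.5, 0.2]
finger_gap: 0.0001
```

```bash
python3 -m inch '[0,0,0.001,0,0,0,0, 0,0,0.002,0,0,0,0, 0,0,0.003,0,0,0,0]';  python3 -m inch '[0,0,0.001,0,0,0,0, 0,0,0.002,0,0,0,0]';python3 -m inch '[0,0,0.001,0,0,0,0]';python3 -m inch '[0,0,0.001,0,0,0,0]'
```

```text
time: 5.98
tool_pos: [0.4617, 0.0094, 0.0342]
ee_rot: [0.67, 0.742, 0.0, -0.0]
ft_force: [-1.1, -0.4, -1.0]
finger_gap: 0.0
time: 6.15
tool_pos: [0.4637, 0.0096, 0.0342]
ee_rot: [0.67, 0.742, -0.0, -0.0]
ft_force: [-0.4, -0.1, -0.7]
finger_gap: 0.0004
time: 6.23
tool_pos: [0.4647, 0.0097, 0.0343]
ee_rot: [0.67, 0.742, 0.0, -0.0]
ft_force: [-1.4, 0.1, -0.7]
finger_gap: 0.0003
time: 6.32
tool_pos: [0.4657, 0.0098, 0.0343]
ee_rot: [0.67, 0.742, 0.0, 0.0]
ft_force: [-1.0, 0.2, -0.4]
finger_gap: 0.0003
```

```bash
cat > g.py <<'E'
import sys
from plant import sensors
f=sensors.get_obs()["ft_force"]; a=-(f[0]*.994+f[1]*.108)
sys.exit(1 if a>float(sys.argv[1]) else 0)
E
G="python3 g.py 2.6"
python3 -m inch '[0,0,0.0004,0,0,0,0]' && $G && python3 -m inch '[0,0,0.0004,0,0,0,0]' && $G && python3 -m inch '[0,0,0.0004,0,0,0,0]' && $G && python3 -m inch '[0,0,0.0004,0,0,0,0]' && $G && python3 -m inch '[0,0,0.0004,0,0,0,0]' && $G && python3 -m inch '[0,0,0.0004,0,0,0,0]' && $G && python3 -m inch '[0,0,0.0004,0,0,0,0]' && $G && python3 -m inch '[0,0,0.0004,0,0,0,0]' && $G && python3 -m inch '[0,0,0.0004,0,0,0,0]' && $G && python3 -m inch '[0,0,0.0004,0,0,0,0]' && $G && echo free
```

```text
time: 6.4
tool_pos: [0.4662, 0.0098, 0.0343]
ee_rot: [0.67, 0.742, 0.0, 0.0]
ft_force: [-1.0, -0.6, -0.4]
finger_gap: -0.0002
time: 6.48
tool_pos: [0.4664, 0.0099, 0.0343]
ee_rot: [0.67, 0.742, -0.0, -0.0]
ft_force: [-1.2, 0.5, -0.1]
finger_gap: 0.0001
time: 6.57
tool_pos: [0.4667, 0.0099, 0.0343]
ee_rot: [0.67, 0.742, -0.0, -0.0]
ft_force: [-1.6, -0.2, 0.3]
finger_gap: 0.0003
time: 6.65
tool_pos: [0.4671, 0.01, 0.0343]
ee_rot: [0.67, 0.742, -0.0, -0.0]
ft_force: [-0.1, 0.8, -0.6]
finger_gap: -0.0001
time: 6.73
tool_pos: [0.4675, 0.01, 0.0343]
ee_rot: [0.67, 0.742, -0.0, -0.0]
ft_force: [-0.6, -0.5, -0.2]
finger_gap: -0.0001
time: 6.82
tool_pos: [0.468, 0.01, 0.0343]
ee_rot: [0.67, 0.742, -0.0, -0.0]
ft_force: [-0.6, -1.1, -0.4]
finger_gap: 0.0
time: 6.9
tool_pos: [0.4684, 0.0101, 0.0343]
ee_rot: [0.67, 0.742, -0.0, -0.0]
ft_force: [-0.7, -0.1, 0.8]
finger_gap: -0.0002
time: 6.98
tool_pos: [0.4688, 0.0101, 0.0343]
ee_rot: [0.67, 0.742, -0.0, -0.0]
ft_force: [-1.8, 0.4, 1.6]
finger_gap: -0.0001
time: 7.07
tool_pos: [0.4692, 0.0102, 0.0343]
ee_rot: [0.67, 0.742, -0.0, -0.0]
ft_force: [-1.7, -0.3, 0.8]
finger_gap: -0.0001
time: 7.15
tool_pos: [0.4696, 0.0102, 0.0343]
ee_rot: [0.67, 0.742, -0.0, -0.0]
ft_force: [-1.3, 0.3, 1.2]
finger_gap: 0.0002
free
```

```bash
G="python3 g.py 2.6"
(python3 -m inch '[0,0,0.0005,0,0,0,0]' && $G && python3 -m inch '[0,0,0.0005,0,0,0,0]' && $G && python3 -m inch '[0,0,0.0005,0,0,0,0]' && $G && python3 -m inch '[0,0,0.0005,0,0,0,0]' && $G && python3 -m inch '[0,0,0.0005,0,0,0,0]' && $G && python3 -m inch '[0,0,0.0005,0,0,0,0]' && $G && python3 -m inch '[0,0,0.0005,0,0,0,0]' && $G && python3 -m inch '[0,0,0.0005,0,0,0,0]' && $G && python3 -m inch '[0,0,0.0005,0,0,0,0]' && $G && python3 -m inch '[0,0,0.0005,0,0,0,0]' && $G && python3 -m inch '[0,0,0.0005,0,0,0,0]' && $G && python3 -m inch '[0,0,0.0005,0,0,0,0]' && $G && python3 -m inch '[0,0,0.0005,0,0,0,0]' && $G && python3 -m inch '[0,0,0.0005,0,0,0,0]' && $G && echo free) | grep -E "pos|force|free"
```

```text
tool_pos: [0.47, 0.0102, 0.0343]
ft_force: [-2.0, -0.5, 0.4]
tool_pos: [0.4706, 0.0103, 0.0343]
ft_force: [-1.8, 0.1, 0.7]
tool_pos: [0.4711, 0.0104, 0.0343]
ft_force: [-1.8, -0.3, 1.2]
tool_pos: [0.4716, 0.0104, 0.0343]
ft_force: [-0.7, -1.3, 1.5]
tool_pos: [0.4721, 0.0105, 0.0343]
ft_force: [-2.1, -0.1, 1.9]
tool_pos: [0.4726, 0.0105, 0.0343]
ft_force: [-1.9, -0.4, 2.1]
tool_pos: [0.4731, 0.0106, 0.0343]
ft_force: [-2.1, -0.6, 1.5]
tool_pos: [0.4735, 0.0106, 0.0343]
ft_force: [-2.7, 0.2, 2.7]
```

```bash
G="python3 g.py 4"
(python3 -m inch '[0,0,0.0003,0,0,0,0]' && $G && python3 -m inch '[0,0,0.0003,0,0,0,0]'  && $G && python3 -m inch '[0,0,0.0003,0,0,0,0]' ) | grep -E "pos|force|free"
```

```text
tool_pos: [0.4735, 0.0106, 0.0342]
ft_force: [-3.5, 0.3, 3.1]
tool_pos: [0.4735, 0.0106, 0.0342]
ft_force: [-4.1, -0.6, 3.5]
```

```bash
G="python3 g.py 6"
(python3 -m inch '[0,0,0.0003,0,0,0,0]' && $G && python3 -m inch '[0,0,0.0003,0,0,0,0]'  && $G && python3 -m inch '[0,0,0.0003,0,0,0,0]' && $G && python3 -m inch '[0,0,0.0003,0,0,0,0]') | grep -E "pos|force|free"
```

```text
tool_pos: [0.4735, 0.0107, 0.0341]
ft_force: [-5.3, -0.1, 3.9]
tool_pos: [0.4735, 0.0107, 0.0341]
ft_force: [-5.7, -1.0, 5.3]
tool_pos: [0.4735, 0.0107, 0.034]
ft_force: [-7.2, -2.1, 5.3]
```

```bash
(python3 -m inch '[0,0,0,0,0,0,0]'; python3 -m inch '[0,0,0,0,0,0,0]';python3 -m inch '[0,0,-0.002,0,0,0,0, 0,0,-0.006,0,0,0,0, 0,0,-0.012,0,0,0,0,0,0,-0.02,0,0,0,0,0,0,-0.02,0,0,0,0]') | grep -E "time|pos|force|free"
python3 -c "
from h import *
delta(pp(-.1,0,.2),YAW+np.pi/2)
save('wrist','w3')"
```

```text
time: 8.32
tool_pos: [0.4735, 0.0107, 0.034]
ft_force: [-7.0, -1.2, 5.3]
time: 8.4
tool_pos: [0.4735, 0.0107, 0.034]
ft_force: [-7.0, -0.8, 4.2]
time: 8.82
tool_pos: [0.4532, 0.0089, 0.0339]
ft_force: [-0.5, 1.0, 0.4]
t 8.82 tcp [0.4532 0.0089 0.0339] j [-0.17  0.23  1.99  0.    0.93 -1.84] F [-0.48  1.04  0.43]
shift [ 0.0002  0.0313 -0.1662] rot [-0.0018 -0.0005 -0.007 ]
```

View pics/w3.png

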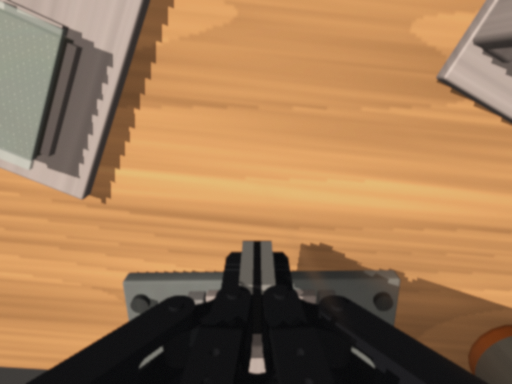

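```bash
python3 -m inch '[0.3,0,0.0,-0.04,0,0,0, 0.6,0,0,-0.08,0,0,0, 1,0,0.01,-0.12,0,0,0, 1,0,0.02,-0.16,0,0,0, 1,0,0.04,-0.19,0,0,0, 1,0,0.06,-0.21,0,0,-0.007, 1,0,0.06,-0.21,0,0,-0.007, 1,0,0.06,-0.21,0,0,-0.007]'
python3 -c "
from h import *
delta(pp(0,0,.2),YAW+np.pi/2)
save('wrist','w4');save('top','t4',(150,50,450,275),2.5)
for n,z in [('carrier_tab',.044),('knob_grip',.121),('set_mark',.085)]:
    for c in ['wrist','top']:
        print(c,n,[(np.round(r['point'],1).tolist(),round(r['conf'],2),ray(c,r['point'],z).round(4)) for r in vision.spot_point(c,n)[:3]])
"
```

```text
time: 9.53
tool_pos: [0.5163, 0.0147, 0.2457]
ee_rot: [0.668, 0.744, 0.001, 0.001]
ft_force: [-0.3, -0.5, -0.5]
finger_gap: 0.0855
t 9.53 tcp [0.5163 0.0147 0.2457] j [-0.14  0.07  1.67  0.    1.4  -1.82] F [-0.28 -0.49 -0.45]
shift [0.001  0.0681 0.046 ] rot [0.0034 0.0009 0.0004]
wrist carrier_tab [([261.2, 126.9], 0.71, array([0.4804, 0.0172, 0.044 ]))]
top carrier_tab [([317.0, 279.0], 0.93, array([ 0.2676, -0.0662,  0.044 ])), ([249.2, 253.7], 0.62, array([0.3353, 0.1143, 0.044 ])), ([286.9, 196.3], 0.61, array([0.4889, 0.0115, 0.044 ]))]
wrist knob_grip [([262.0, 254.8], 0.9, array([0.5796, 0.0281, 0.121 ])), ([284.2, 302.3], 0.63, array([0.6265, 0.0541, 0.121 ]))]
top knob_grip []
wrist set_mark [([282.5, 300.9], 0.79, array([0.6534, 0.0585, 0.085 ])), ([260.5, 178.3], 0.56, array([0.5223, 0.0205, 0.085 ]))]
top set_mark [([270.7, 131.9], 0.58, array([0.6578, 0.0547, 0.085 ]))]
```

View pics/w4.png

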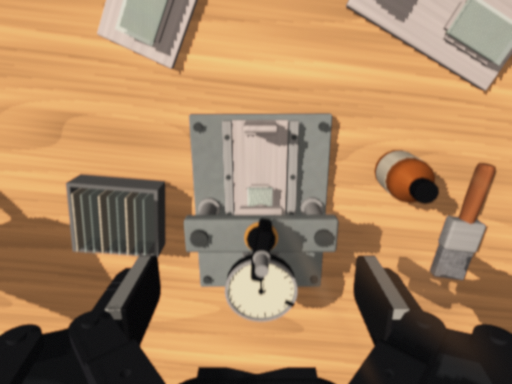

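View pics/t4.png

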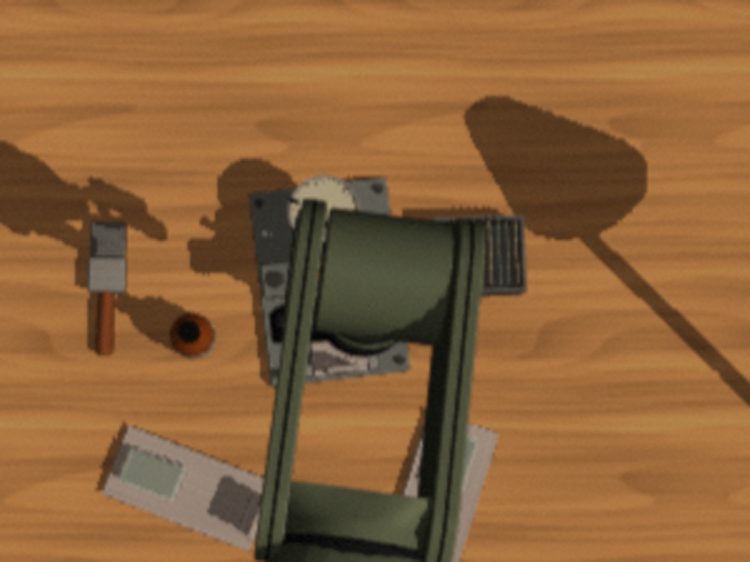

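```bash
python3 -c "
from h import *
im=cv2.imread('pics/w4.png')[195:330,180:345]; cv2.imwrite('pics/w4z.png',cv2.resize(im,None,fx=4.4,fy=4.4,interpolation=cv2.INTER_CUBIC))
for b in (-.0,):
  for a in (-.025,0,.025):
    for z in (.098,.130): print(a,z,proj('wrist',pp(a,b,z)).round(1))
print(proj('wrist',pp(0,0,.15)).round(1),proj('wrist',pp(0,0,.09)).round(1))
for s in(-1,1): print(proj('wrist',pp(0.018,s*.075,.09)).round(1),proj('wrist',pp(-.018,s*.075,.09)).round(1))
"
```

```text
-0.025 0.098 [256.  219.9]
-0.025 0.13 [255.9 235.9]
0 0.098 [256.  244.2]
0 0.13 [255.9 262.2]
0.025 0.098 [256.  267.3]
0.025 0.13 [255.9 287.1]
[255.8 275.5] [256.  240.2]
[179.7 256.6] [176.9 223.1]
[332.4 256.7] [335.1 223.3]
```

View pics/w4z.png

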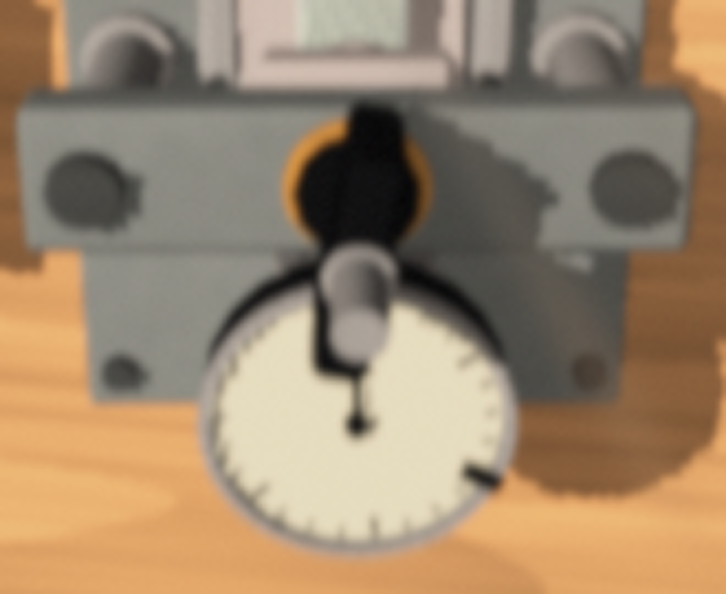

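```bash

python3 -c "
from h import *
delta(pp(0,0,.2),YAW+np.pi/2)
cal=vision.calibration('wrist')
save('wrist','w5',(180,195,345,330),4.4)
for n,z in [('carrier_tab',.044),('knob_grip',.121),('set_mark',.085)]:
    for c in ['wrist']:
        print(c,n,[(np.round(r['point'],1).tolist(),round(r['conf'],2),ray(c,r['point'],z).round(4)) for r in vision.spot_point(c,n)[:3]])
f=lambda P:((proj('wrist',P,cal)-[180,195])*4.4).round(0)
for s in(-1,1): print(f(pp(0.018,s*.075,.09)),f(pp(-.018,s*.075,.09)))
print(f(pp(.025,0,.13)),f(pp(-.025,0,.13)),f(pp(0,0,.15)))
delta(pp(0,0,.2),YAW+np.pi/2)
"
```

```text
t 9.93 tcp [0.5139 0.0148 0.2432] j [-0.14  0.07  1.67  0.    1.4  -1.82] F [-0.05  0.44  0.19]
shift [0.0005 0.0707 0.043 ] rot [-0.0021 -0.0005  0.    ]
wrist carrier_tab [([258.5, 130.2], 0.84, array([0.4866, 0.0147, 0.044 ])), ([284.2, 307.5], 0.58, array([0.6952, 0.069 , 0.044 ])), ([259.5, 225.9], 0.48, array([0.5911, 0.0274, 0.044 ]))]
wrist knob_grip [([264.7, 260.3], 0.87, array([0.5881, 0.0311, 0.121 ])), ([259.7, 220.4], 0.36, array([0.5501, 0.0224, 0.121 ]))]
wrist set_mark [([283.9, 305.2], 0.78, array([0.6613, 0.0609, 0.085 ]))]
[ -1. 271.] [-14. 124.]
[670. 272.] [682. 125.]
[334. 405.] [334. 180.] [334. 354.]
t 10.13 tcp [0.5147 0.0148 0.2441] j [-0.14  0.07  1.67  0.    1.4  -1.82] F [-0.28 -0.81  0.77]
shift [0.0007 0.0698 0.0441] rot [-0.0003 -0.0001  0.0002]
```

View pics/w5.png

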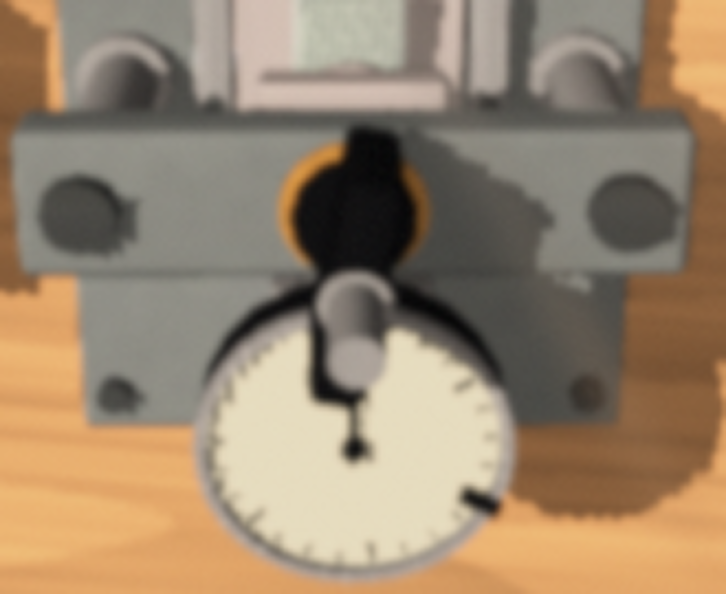

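```bash
python3 -m inch '[1,0.0025,0.035,0,0,0,0.1, 1,0.0025,0.070,0,0,0,0.19, 1,0.0025,0.070,0.03,0,0,0.19, 1,0.0025,0.070,0.06,0,0,0.19, 1,0.0025,0.070,0.08,0,0,0.19, 1,0.0025,0.070,0.08,0,0,0.19, 1,0.0025,0.070,0.08,0,0,0.19]'
python3 -c "
from h import *
delta(pp(0,.002,.104),1.49)
cal=vision.calibration('wrist')
save('wrist','w6')
delta(pp(0,.002,.104),1.49)
f=lambda P:(proj('wrist',P,cal)).round(0)
print(f(pp(.025,0.002,.13)),f(pp(-.025,0.002,.13)),f(pp(0,0.002,.15)))
save('scene','s6',(130,100,330,250),4)
"
```

```text
time: 10.72
tool_pos: [0.5831, 0.025, 0.163]
ee_rot: [0.735, 0.678, -0.001, -0.001]
ft_force: [0.9, -0.1, 0.1]
finger_gap: 0.0852
t 10.72 tcp [0.5831 0.025  0.163 ] j [-0.11  0.29  1.59 -0.    1.27 -1.59] F [ 0.85 -0.12  0.06]
shift [0.0001 0.0008 0.059 ] rot [-0.0034 -0.0001 -0.001 ]
t 10.77 tcp [0.5846 0.0248 0.165 ] j [-0.11  0.29  1.58 -0.    1.27 -1.59] F [ 0.05 -0.21 -0.09]
shift [ 0.0001 -0.0009  0.061 ] rot [ 0.0007  0.     -0.001 ]
[263. 267.] [246. 189.] [255. 247.]
```

View pics/w6.png

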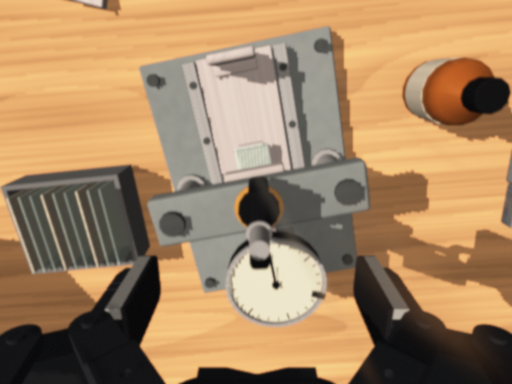

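View pics/s6.png

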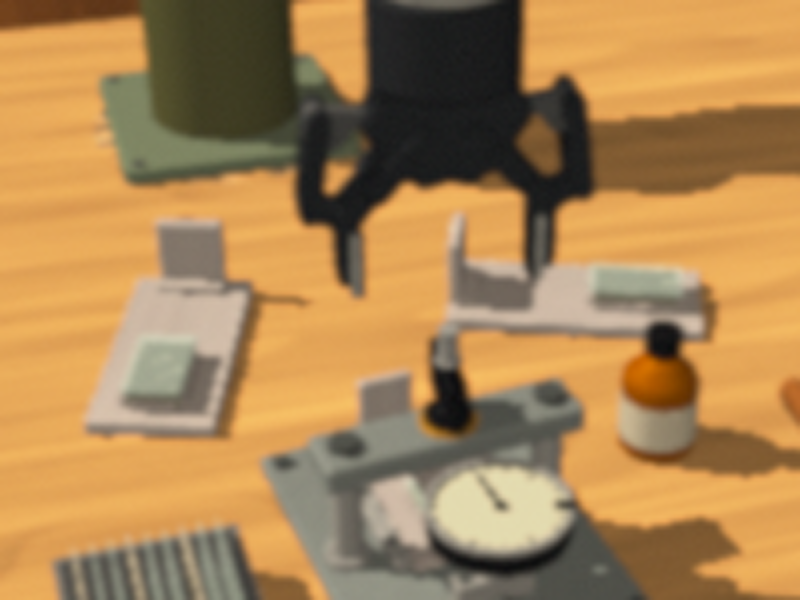

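```bash
(python3 -m inch '[1,0.001,-0.001,0.02,0,0,0, 1,0.001,-0.001,0.04,0,0,0, 1,0.001,-0.001,0.06,0,0,0, 1,0.001,-0.001,0.06,0,0,0, 1,0.001,-0.001,0.06,0,0,0]';python3 -m inch '[0.6,0,0,0,0,0,0, 0.4,0,0,0,0,0,0, 0.25,0,0,0,0,0,0, 0.2,0,0,0,0,0,0, 0.2,0,0,0,0,0,0]') 
python3 -c "
from h import *
save('scene','s7',(130,100,330,250),4);save('wrist','w7');delta(pp(0,.002,.104),1.49)
"
```

```text
time: 11.23
tool_pos: [0.5836, 0.0259, 0.1053]
ee_rot: [0.735, 0.678, 0.0, 0.0]
ft_force: [1.2, 0.6, 0.1]
finger_gap: 0.0853
time: 11.65
tool_pos: [0.5838, 0.0259, 0.1052]
ee_rot: [0.735, 0.678, 0.0, 0.001]
ft_force: [-0.7, 0.2, -0.4]
finger_gap: 0.0253
t 11.75 tcp [0.5834 0.0259 0.1046] j [-0.1   0.36  1.63  0.    1.15 -1.59] F [-0.51 -0.65  0.48]
shift [-0.0009  0.0005  0.0006] rot [ 0.0005  0.     -0.001 ]
```

View pics/s7.png

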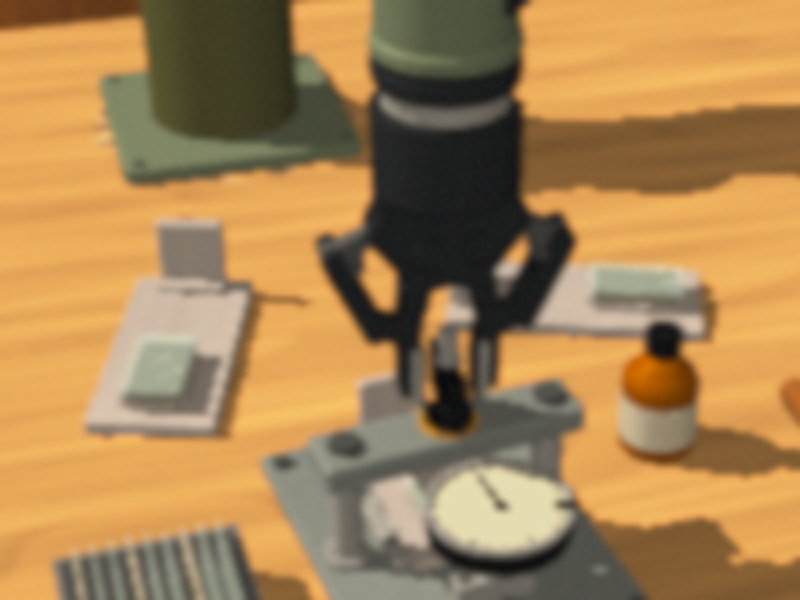

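View pics/w7.png

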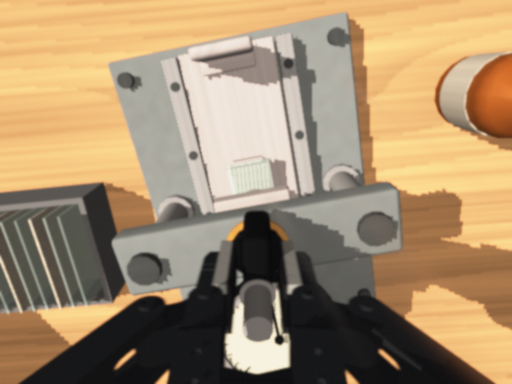

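```bash
python3 -m inch '[0.1,0,0,0,0,0,0, 0.05,0,0,0,0,0,0, 0.02,0,0,0,0,0,0, 0,0,0,0,0,0,0, 0,0,0,0,0,0,0, 0,0,0,0,0,0,0]'; python3 -c "
from h import *
print(sensors.get_obs()['wrist_torque'])"
```

```text
time: 12.25
tool_pos: [0.5834, 0.0261, 0.1046]
ee_rot: [0.735, 0.678, 0.0, -0.0]
ft_force: [-1.8, 1.7, 4.0]
finger_gap: 0.0107
[ 0.29869413  0.18434876 -0.00517161]
```

```bash
python3 -m inch '[0,0,0,0,0,0,0.08, 0,0,0,0,0,0,0.18, 0,0,0,0,0,0,0.28, 0,0,0,0,0,0,0.38, 0,0,0,0,0,0,0.48, 0,0,0,0,0,0,0.55, 0,0,0,0,0,0,0.6, 0,0,0,0,0,0,0.6]'; python3 -c "
from h import *
print(sensors.get_obs()['wrist_torque'],sensors.get_obs()['joint_pos'].round(2))
save('scene','s8',(180,160,300,250),6.5)"
```

```text
time: 12.92
tool_pos: [0.5839, 0.0276, 0.1046]
ee_rot: [0.903, 0.429, 0.001, -0.001]
ft_force: [0.9, 5.7, 2.7]
finger_gap: 0.0109
[ 0.84148387 -0.00901047 -0.04488094] [-0.1   0.36  1.63  0.    1.15 -0.99]
```

View pics/s8.png

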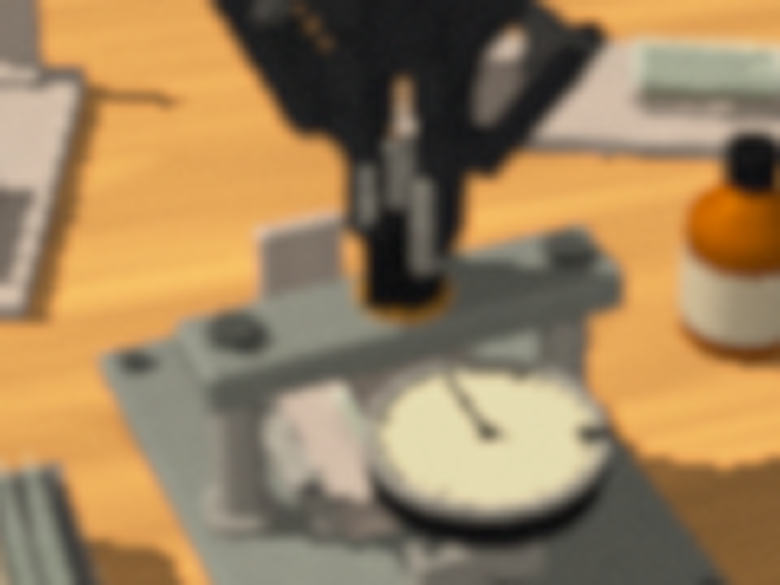

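```bash
python3 -m inch '[0,0.001,-0.001,0,0,0,0.08, 0,0.0016,-0.0013,0,0,0,0.18, 0,0.0016,-0.0013,0,0,0,0.28, 0,0.0016,-0.0013,0,0,0,0.38, 0,0.0016,-0.0013,0,0,0,0.48, 0,0.0016,-0.0013,0,0,0,0.55, 0,0.0016,-0.0013,0,0,0,0.6, 0,0.0016,-0.0013,0,0,0,0.6]'; python3 -c "
from h import *
print(sensors.get_obs()['wrist_torque'],sensors.get_obs()['joint_pos'].round(2))
save('scene','s9',(180,160,300,250),6.5)"
```

```text
time: 13.63
tool_pos: [0.5852, 0.0285, 0.1047]
ee_rot: [0.99, 0.143, 0.002, -0.0]
ft_force: [4.4, 3.5, 0.4]
finger_gap: 0.0107
[ 0.49511302 -0.52688339 -0.06879242] [-0.1   0.36  1.63  0.    1.15 -0.39]
```

View pics/s9.png

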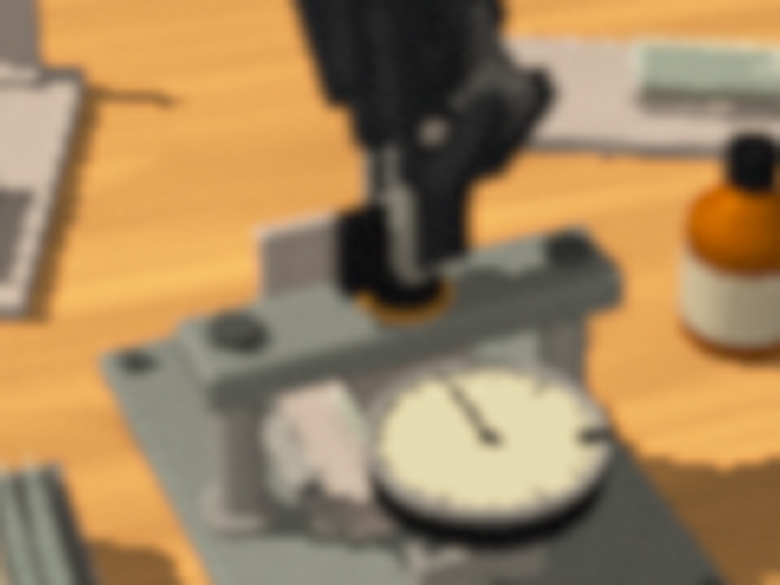

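```bash
python3 -m inch '[0,0.0014,-0.0006,0,0,0,0.08, 0,0.0014,-0.0006,0,0,0,0.18, 0,0.0014,-0.0006,0,0,0,0.28, 0,0.0014,-0.0006,0,0,0,0.38, 0,0.0014,-0.0006,0,0,0,0.48, 0,0.0014,-0.0006,0,0,0,0.55, 0,0.0014,-0.0006,0,0,0,0.6, 0,0.0014,-0.0006,0,0,0,0.6]'; cat > n.py <<'E'
from h import *
import sys
def needle(name,c0=(255.7,227.2),z=.081):
    p,d=save('scene',name,(180,160,300,250),6.5)
    cal=vision.calibration('scene'); C=ray('scene',c0,z,cal)
    N=400; S=2*.042/N
    ang=YAW
    gx,gy=np.meshgrid(np.arange(N),np.arange(N)); a=(N/2-gy)*S; b=(N/2-gx)*S   # image up=+press x, left=+press y
    P=np.stack([C[0]+np.cos(ang)*a-np.sin(ang)*b,C[1]+np.sin(ang)*a+np.cos(ang)*b,np.full_like(a,z)],-1)
    M=cal["camera_from_world"]; q=(P@M[:3,:3].T+M[:3,3])@cal["mtx"].T
    m=(q[...,:2]/q[...,2:]).astype(np.float32)
    r=cv2.remap(p,m[...,0],m[...,1],cv2.INTER_CUBIC); cv2.imwrite(f"pics/{name}r.png",r[:,:,::-1])
    g=cv2.cvtColor(r,cv2.COLOR_RGB2GRAY).astype(np.float32)
    th=np.arange(0,360,1); rad=np.arange(8,24,.5)/1000
    T,R=np.meshgrid(np.radians(th),rad,indexing='ij')
    # cw from -x (down in image): down->left->up
    X=N/2-np.sin(T)*R/S; Y=N/2+np.cos(T)*R/S
    v=cv2.remap(g,X.astype(np.float32),Y.astype(np.float32),cv2.INTER_LINEAR).mean(1)
    i=v.argmin(); k=np.arange(i-8,i+9)%360; w=np.maximum(v[k].max()-v[k],0)
    na=th[i]+(w*np.arange(-8,9)).sum()/w.sum()
    R2=np.arange(29,33,.5)/1000
    T,R=np.meshgrid(np.radians(th),R2,indexing='ij')
    X=N/2-np.sin(T)*R/S; Y=N/2+np.cos(T)*R/S
    u=cv2.remap(g,X.astype(np.float32),Y.astype(np.float32),cv2.INTER_LINEAR).mean(1)
    u[:50]=999;u[180:]=999
    i=u.argmin(); k=np.arange(i-8,i+9); w=np.maximum(u[k][u[k]<900].max()-u[k],0); ma=i+(w*np.arange(-8,9)).sum()/w.sum()
    print("needle deg",na.round(1),"mark deg",ma.round(1),v.min().round(0),np.median(v))
    o=sensors.get_obs(); print("t",o["time"],o["tool_pos"].round(4),"F",o["ft_force"].round(1),"T",o["wrist_torque"].round(2),"j6",o["joint_pos"][5].round(3))
needle(sys.argv[1])
E
python3 n.py s10
```

```text
time: 14.35
tool_pos: [0.5868, 0.0285, 0.1047]
ee_rot: [0.988, -0.156, 0.003, -0.0]
ft_force: [6.3, 0.6, -0.6]
finger_gap: 0.0112
needle deg 357.1 mark deg 113.3 153.0 215.9709
t 14.4 [0.5868 0.0285 0.1047] F [ 5.   0.  -0.8] T [ 0.19 -0.73 -0.03] j6 0.213
```

View pics/s10.png

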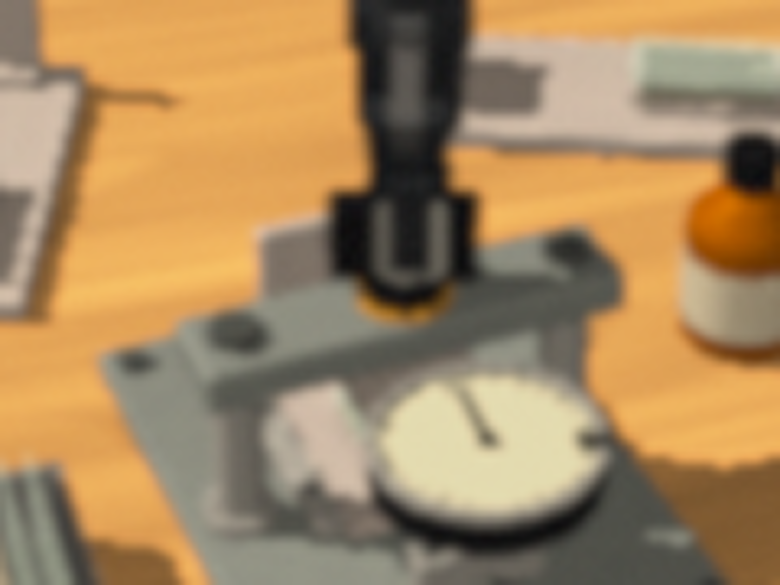

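View pics/s10r.png

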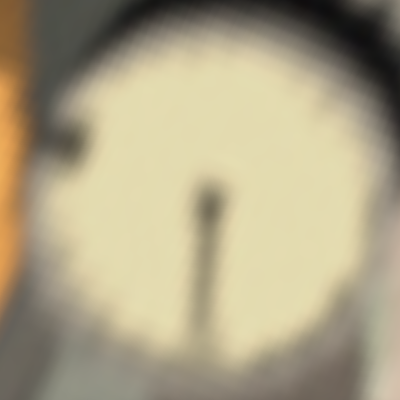

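```bash
sed -i 's/c0=(255.7,227.2)/c0=(255.1,227.3)/' n.py; python3 -m inch '[0,0.0019,-0.0006,0,0,0,0.08, 0,0.0019,-0.0006,0,0,0,0.18, 0,0.0019,-0.0006,0,0,0,0.28, 0,0.0019,-0.0006,0,0,0,0.38, 0,0.0019,-0.0006,0,0,0,0.48, 0,0.0019,-0.0006,0,0,0,0.55, 0,0.0019,-0.0006,0,0,0,0.6, 0,0.0019,-0.0006,0,0,0,0.6]'; python3 n.py s11
```

```text
time: 15.07
tool_pos: [0.5882, 0.0277, 0.1047]
ee_rot: [0.898, -0.44, 0.002, 0.0]
ft_force: [4.5, -2.3, -0.3]
finger_gap: 0.0112
needle deg 35.1 mark deg 114.0 155.0 217.19583
t 15.1167 [0.5882 0.0277 0.1047] F [ 5.1 -3.1 -0.5] T [-0.43 -0.7  -0.04] j6 0.812
```

View pics/s11r.png

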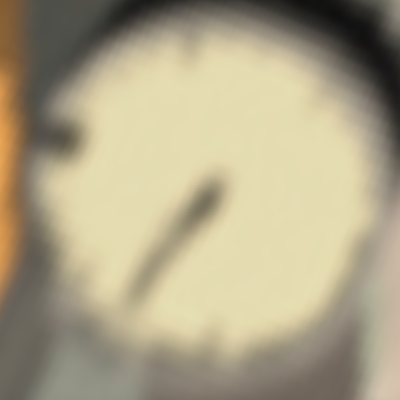

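```bash
python3 -m inch '[0,0.0015,-0.0003,0,0,0,0.08, 0,0.0015,-0.0003,0,0,0,0.18, 0,0.0015,-0.0003,0,0,0,0.28, 0,0.0015,-0.0003,0,0,0,0.38, 0,0.0015,-0.0003,0,0,0,0.48, 0,0.0015,-0.0003,0,0,0,0.58, 0,0.0015,-0.0003,0,0,0,0.65, 0,0.0015,-0.0003,0,0,0,0.65]'; python3 n.py s12;  python3 -m inch '[0,0,0,0,0,0,0.08, 0,0,0,0,0,0,0.18, 0,0,0,0,0,0,0.28, 0,0,0,0,0,0,0.38, 0,0,0,0,0,0,0.45, 0,0,0,0,0,0,0.5, 0,0,0,0,0,0,0.5]'; python3 n.py s13
```

```text
time: 15.78
tool_pos: [0.5887, 0.0261, 0.1047]
ee_rot: [0.71, -0.704, 0.002, 0.0]
ft_force: [3.1, -3.3, 0.2]
finger_gap: 0.0113
needle deg 75.7 mark deg 116.2 158.0 217.00002
t 15.8333 [0.5888 0.0261 0.1047] F [ 2.8 -4.2  1. ] T [-0.63 -0.43 -0.04] j6 1.46
time: 16.42
tool_pos: [0.5885, 0.0248, 0.1047]
ee_rot: [-0.514, 0.858, -0.003, -0.001]
ft_force: [2.4, -7.9, 1.7]
finger_gap: 0.011
needle deg 111.4 mark deg 118.3 163.0 215.96858
t 16.4667 [0.5885 0.0248 0.1047] F [ 1.6 -8.1  1. ] T [-1.17 -0.31 -0.03] j6 1.96
```

View pics/s13r.png

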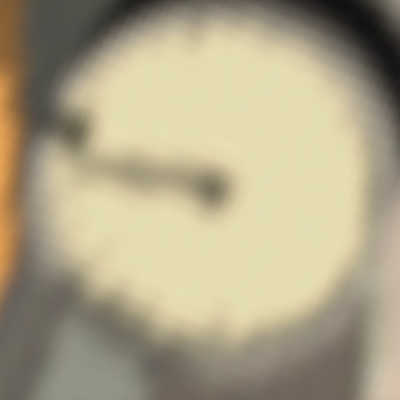

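View pics/s13.png

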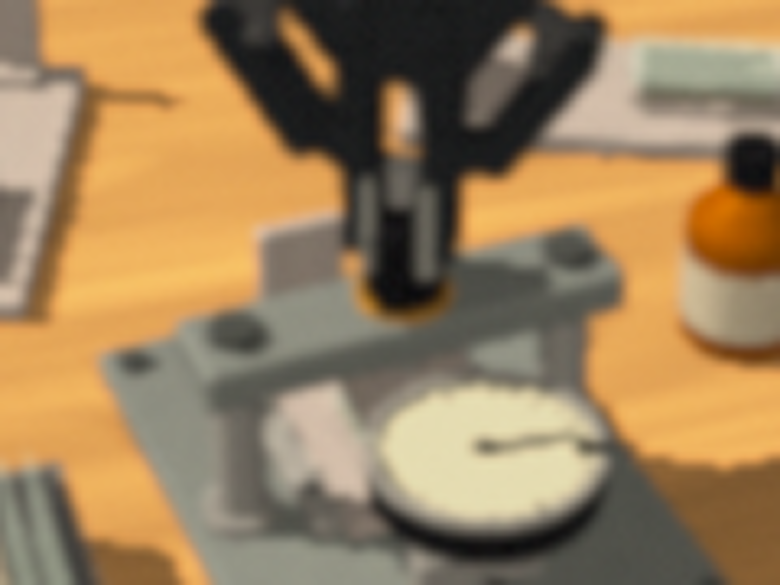

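```bash
sed -i 's/c0=(255.1,227.3)/c0=(255.1,228.6)/;s/z=.081/z=.076/' n.py; python3 -m inch '[0,0.0016,-0.0013,0,0,0,0.06, 0,0.0016,-0.0013,0,0,0,0.12, 0,0.0016,-0.0013,0,0,0,0.18, 0,0.0016,-0.0013,0,0,0,0.23, 0,0.0016,-0.0013,0,0,0,0.25, 0,0.0016,-0.0013,0,0,0,0.25]'; python3 n.py s14
```

```text
time: 16.97
tool_pos: [0.5881, 0.0242, 0.1046]
ee_rot: [-0.404, 0.915, -0.001, -0.001]
ft_force: [-0.3, -5.7, 3.9]
finger_gap: 0.0113
needle deg 113.4 mark deg 112.4 157.0 217.24829
t 17.0167 [0.5881 0.0242 0.1047] F [-0.8 -5.   3.6] T [-0.84 -0.02 -0.04] j6 2.207
```

View pics/s14r.png

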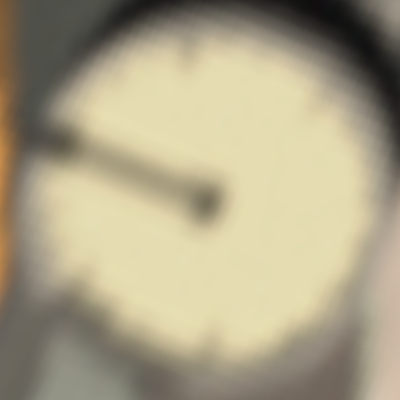

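View pics/s14.png

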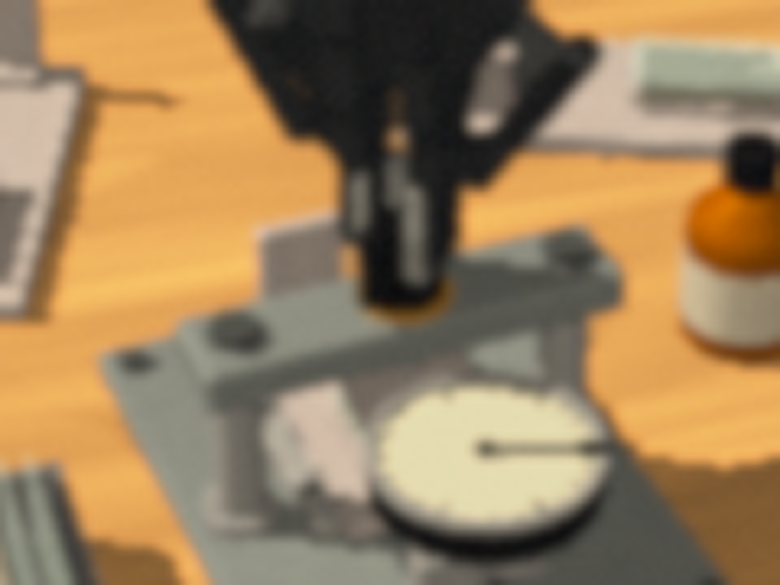

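```bash
python3 -m inch '[0,0,0,0,0,0,0, 0,0,0,0,0,0,0, 0.1,0,0,0,0,0,0, 0.3,0,0,0,0,0,0, 0.5,0,0,0,0,0,0, 0.6,0,0,0,0,0,0, 0.6,0,0,0,0,0,0]'; python3 n.py s15;  python3 -m inch '[0.6,0,0,-0.02,0,0,0, 0.6,0,0,-0.05,0,0,0, 0.6,0,0,-0.09,0,0,0, 0.6,0,0,-0.12,0,0,0, 0.6,0,0,-0.15,0,0,0, 0.6,0,0,-0.15,0,0,0, 0.6,0,0,-0.15,0,0,0]'; python3 n.py s16
python3 -c "
from h import *
save('wrist','w16')"
```

```text
time: 17.6
tool_pos: [0.5873, 0.0264, 0.1037]
ee_rot: [-0.404, 0.915, 0.001, -0.001]
ft_force: [-0.7, -0.7, 0.3]
finger_gap: 0.0514
needle deg 113.5 mark deg 112.4 158.0 217.76036
t 17.65 [0.5875 0.0264 0.1038] F [ 0.9 -0.4 -0.2] T [-0.03 -0.05 -0.02] j6 2.208
time: 18.23
tool_pos: [0.5895, 0.0261, 0.2572]
ee_rot: [-0.404, 0.915, -0.001, 0.003]
ft_force: [0.3, 0.2, -0.1]
finger_gap: 0.0511
needle deg 113.5 mark deg 112.4 152.0 211.8637
t 18.2833 [0.588  0.0262 0.2547] F [-0.4 -0.2 -0.3] T [-0.02  0.04  0.02] j6 2.208
```

View pics/s16.png

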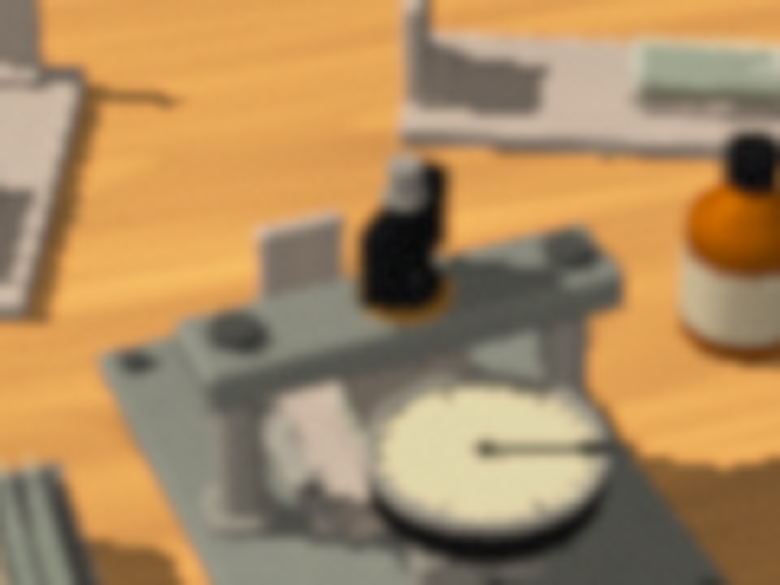

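View pics/w16.png

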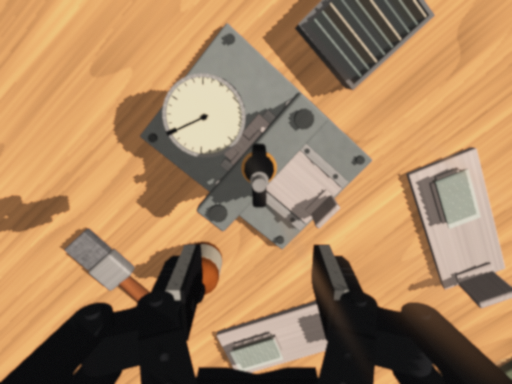

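```bash
python3 -c "
from h import *
print(robot.close_job())"
```

```text
the job is handed in; nothing more can be done
None
```

The press is set and the job was handed in at about 18 s of the 72 s allowed; `close_job` gave no verdict.

- **Carrier:** I pushed it in small guarded steps with the closed fingers. Sliding took 1–2 N. The stop was felt as a clear rise with the tool no longer advancing, and I pressed it home with about 7 N at the tab. The contact with the stop screw itself could not be seen, since it lies under the gauge, so "home" rests on the force reading. I did not measure the nose position again after turning the knob.
- **Knob:** I turned it about 3.85 rad clockwise in one grip, in short stages with a look at the dial between most of them. Then I opened the fingers and rose clear.
- **Last checks:** Seen from the scene camera after letting go, the needle read 113.5° and the mark 112.4°, about 0.5 mm apart at the tip. The wrist picture also shows the needle on the mark. The reading did not change on release, the force on the tool was near zero, and the bottle, box and brush looked undisturbed.
- **What disagreed:** The first camera estimate of the knob's axis was about 5 mm off. This gave up to 8 N of side force while turning, which I corrected stage by stage.

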